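Release the ratchet of a vial press and push its arm home

ROBOT

A 6-joint arm with a two-finger parallel gripper is mounted at the origin on the work surface; the furniture and walls round the work are solid. World frame = base frame: x ahead of the robot, y to its left, z up, the work surface at z = 0. Lengths are in mm, angles in rad, forces in N, time in s.
With the tool pointing down it reaches from about 275 to 850 mm from the base axis. Payload 5.2 kg.
Tool frame: the origin (TCP) lies midway between the tips of the shut fingers; the grasp point (between the pads) lies 19 mm behind it (ctrl.tcp_to_grasp is the distance from the TCP to the grasp point, in mm); z points along the fingers, y is the line along which they close (so a half turn about z gives the same grasp; the last joint's range is limited). The gripper opens to 85 mm and grips with 20 to 120 N. Pads are 22 mm wide; open, the fingers measure 114 mm over their backs; the gripper's body (76 mm by 85 mm) begins 54 mm behind the grasp point. The pads swing forward as they close: fully open they stand 13 mm farther back than shut.
Start: joints at [0.909, 0.259, 1.535, -0, 1.348, -0.203], TCP at [243.56, 493.137, 231.31] pointing down, gripper open.
Joint ranges: [-3.14, 3.14], [-0.91, 2.08], [0.19, 2.58], [-1.22, 4.36], [0.22, 2.71], [-3.12, 3.12]. Speed limits (rad/s): [2.57, 2.57, 3.14, 3.14, 3.14, 3.14].

INTERFACE

Orientations are given as a 3x3 rotation matrix whose columns are the frame's x, y, z axes.
In Python, from station import ctrl gives the robot as it stands.
- The arm moves only by the tool drive_tool, never from a script. Its argument "increments" is a list of rows, each an object of numbers: "fingers": the closure, from 0 (fully open) to 1 (shut); "tx", "ty", "tz": the shift along the tool's x, y, z in m; "rx", "ry", "rz": the turn, a rotation vector about the tool's x, y, z in degrees. In form: [{"fingers": .., "tx": .., "ty": .., "tz": .., "rx": .., "ry": .., "rz": ..}, ...]. A call has 1 to 20 rows; each row shifts and turns the commanded pose from where the row before left it, along the tool's axes as they then stand; what a row does not reach is not made up. A row lasts 1/8 s, in which the tool goes at most 62.5 mm and 10.7 degrees, less where a joint would pass 70% of its speed; a pose out of reach is approached as far as the arm can. A call is refused whole if a number of a shift passes 0.0625 or a number of a turn 10.7, either way. A call with a gripper value outside its range is refused whole. The fingers move at their own pace and stop on an object; "force" is the grip in N (left out, the last holds). Time passes only in rows, so rows that do not move let the fingers close. It gives the time, the measured TCP pose, the force, the opening and the grip force at its end, in the units of the state.
- ctrl.state(): the state, without advancing time (a new reading comes with each control period).
- ctrl.grab_frame(name): name is "scene" or "top" or "wrist"; returns a dict with "img" (384x512x3 uint8, red, green, blue), "K" (3x3 intrinsics, pixels), "R" (3x3) and "t" (3): a world point X has camera coordinates R X + t. Camera axes: x right, y down, z forward; pixel columns grow to the right and rows downward; lengths in mm; the calibration is good to about 2 mm. A picture is of the moment at which its call begins. There is no depth.
- ctrl.close_job(): hands the job in; it is judged then, once.
The state is a dict: "time_s": time; "qpos": joint angles; "dq": joint speeds; "tau": joint torques, N m; "eef_pos": TCP position; "eef_rot": TCP orientation; "ft_force": force on the tool from outside, world axes, zero at the start; "moment": the same for the moment, N m; "width": finger opening in mm; "finger_force": force on a finger pad.
Only numpy, scipy, OpenCV 4.12 (cv2) and the standard library are available. Lean on these libraries where they do the work, as an engineer would, in place of code of your own. Each camera call takes 0.05 s, during which the arm holds its last target. There are 200 camera calls.

TASK

The arm of the small vial press is propped up by its ratchet. With the fingertips, press down the ribbed tab of the pawl, at the end of the press away from the cross-bar, all the way, so that the pawl stays free of the teeth, and only then push the arm down by its cross-bar, past the teeth, until it rests fully home on its stop over the vial. Do not force the arm against the engaged pawl, do not raise it, and leave the vial in its nest and the things around the press where they stand.

Things in the scene. Friction and masses are not known exactly. Their poses are not given: they have to be found in the camera images.
- press: Fixed grey bench press, base plate 220 x 90 x 12 mm; origin under the plate's centre. x runs level along it: the arm's cross-bar is at the -x end, the pawl's tab at the +x end (to the robot's left); z up. Two aluminium cheeks (39 mm over their outsides) carry the arm's hinge at (45, 0, 105) mm and the pawl's pivot at (90, 0, 139) mm; both turn about y.
- bar (a point): Middle of the black round cross-bar (18 mm diameter, 70 mm long, along the press's y) at the free end of the arm, 170 mm from the hinge. The arm is an aluminium lever 14 mm wide. Home, the bar's centre is level with the hinge, 105 mm above the worktop, at x = -125 mm in the press frame. Push on the bar's upper side, 9 mm above this point.
- tab (a point): Middle of the upper face of the pawl's ribbed dark steel tab (32 mm along the press's x, 36 mm across, 6 mm thick), 46 mm beyond the pawl's pivot towards the press's +x end; about 155 mm above the worktop while the pawl is engaged. Free space below it.
- hinge (a point): Centre of the arm's hinge pin, on the press's middle plane, 105 mm above the worktop.
- nest (a point): Centre of the floor of the round black nest (42 mm outside, 25 mm inside, collar 18 mm high) that holds the vial, 12 mm above the worktop, at x = -50 mm in the press frame.
- press_arm (a joint): Arm angle in rad: 0 = level, home on its stop; grows as it is raised (to 1.0). Starts between 0.77 and 0.92. The hinge is stiff: the arm stays where it is left and takes about 2 to 7 N at the bar to push down. While the pawl is engaged a tooth stops it at 0.76; the other teeth are at 0.50 and 0.24.
- pawl (a joint): Angle of the rocker pawl in rad: 0 = engaged in the teeth (start), 0.34 = fully free on its stop, the tab about 16 mm lower. No spring: its stiff pivot keeps it where it is left; pressing the tab takes about 4 to 6 N. Its nose clears the teeth above about 0.15.
- sample_vial: Loose glass vial with white screw cap, 24 mm diameter, 72 mm tall, upright in the nest under the arm; origin at the centre of its underside. Its cap ends 3 mm below the pad of the homed arm.
- spare_vial: Another loose white-capped vial, 24 mm diameter, 72 mm tall, standing on the worktop about 70 mm from the press's middle plane, on the robot's side; origin at its underside. To be left alone.
- dish: Loose lidded petri dish, 54 mm diameter, 14 mm high, on the worktop about 90 mm from the press's middle plane, on the far side; origin at its underside. To be left alone.
- beaker: Loose glass beaker, 54 mm diameter, 70 mm high, on the worktop about 90 mm from the press's middle plane, on the far side; origin at its underside. To be left alone.

How it is judged:
By the outcome, as a careful person would: the job done as asked, in the order asked, and still so for the second after the job is handed in, with the robot touching nothing.
It also fails if it takes over 38 s, if anything falls off the work surface, if the arm or the gripper's body presses on something with over 40 N, if the wrist force passes 120 N, or if a joint passes its speed limit or range.

## Working session

There is one attempt and no reset: what is moved stays moved. The work goes in short steps, Python scripts to look and compute and a tool call to move; the robot and the scene stay as the last step left them, time stands still between calls to the robot, and variables do not carry over. Pictures are saved under pics/ and viewed, at most 10 in all, crops included, and the job is handed in when it is done.

Besides the shell and the picture viewer there is one more tool, called after "Request:" in YAML: its name, and indented under it one key for each argument. drive_tool: Moves the arm, as the interface text tells. Its arguments: {"type":"object","properties":{"increments":{"type":"array","items":{"type":"object","properties":{"fingers":{"type":"number"},"tx":{"type":"number"},"ty":{"type":"number"},"tz":{"type":"number"},"rx":{"type":"number"},"ry":{"type":"number"},"rz":{"type":"number"}}}},"force":{"type":"number"}},"required":["increments"]}

```bash
mkdir -p pics
python3 - <<'E'
from station import ctrl
import cv2,numpy as np,pickle
d={n:ctrl.grab_frame(n) for n in("scene","top")}
pickle.dump(d,open("f0.pkl","wb"))
cv2.imwrite("pics/a.png",cv2.cvtColor(np.hstack([cv2.resize(d[n]["img"],(400,300)) for n in d]),cv2.COLOR_RGB2BGR))
for n in d:
    cv2.imwrite(f"pics/{n}.png",cv2.cvtColor(d[n]["img"],cv2.COLOR_RGB2BGR)); f=d[n]; print(n,f["K"].round(1).tolist(),(-f["R"].T@f["t"]).round(),f["R"].round(2).tolist())
s=ctrl.state();print(s["eef_rot"],s["time_s"])
E
```

```text
scene [[419.0, 0.0, 256.9], [0.0, 419.0, 198.7], [0.0, 0.0, 1.0]] [ 706. -462.  742.] [[0.95, 0.32, -0.01], [0.23, -0.7, -0.68], [-0.22, 0.64, -0.73]]
top [[450.6, 0.0, 258.5], [0.0, 450.6, 196.5], [0.0, 0.0, 1.0]] [476.  71. 984.] [[-0.01, -1.0, -0.04], [-1.0, 0.01, -0.05], [0.05, 0.04, -1.0]]
[[-8.96569581e-01  4.42901690e-01 -1.03904436e-03]
 [ 4.42902788e-01  8.96568603e-01 -1.36428878e-03]
 [ 3.27328745e-04 -1.68337546e-03 -9.99998530e-01]] 0.1
```

View pics/top.png

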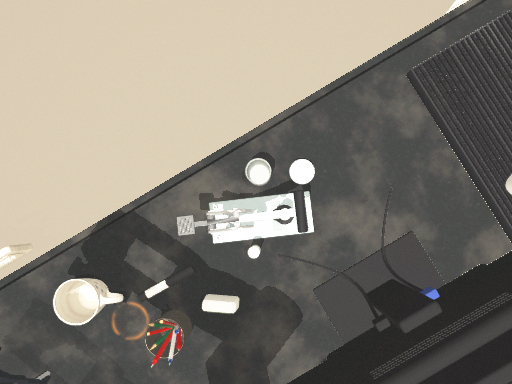

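View pics/scene.png

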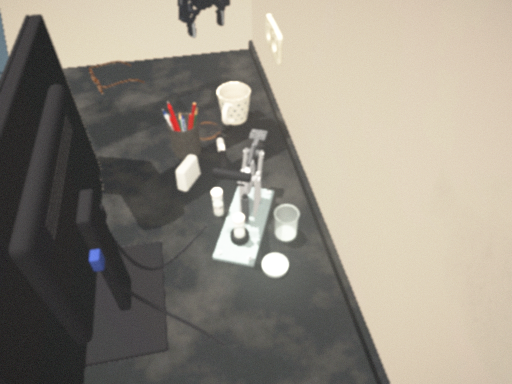

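Top: the press plate spans about (210,222) to (313,215), with the tab at (186,226) and the bar at (302,212). Scene: the bar is at about (231,174) and the tab at about (258,134). I'll enlarge both.

Run:
```python
import cv2
t=cv2.imread("pics/top.png")[180:260,165:325]; s=cv2.imread("pics/scene.png")[115:275,195:305]
cv2.imwrite("pics/topc.png",cv2.resize(t,None,fx=5,fy=5,interpolation=cv2.INTER_CUBIC))
cv2.imwrite("pics/scc.png",cv2.resize(s,None,fx=3.7,fy=3.7,interpolation=cv2.INTER_CUBIC))
```

```text
(no output)
```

View pics/topc.png

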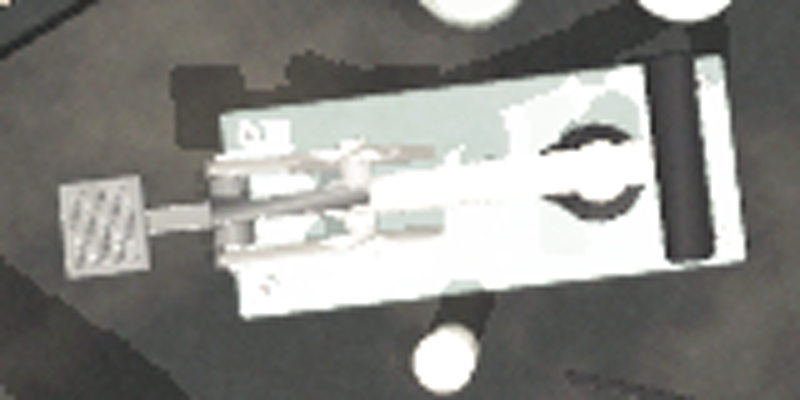

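View pics/scc.png

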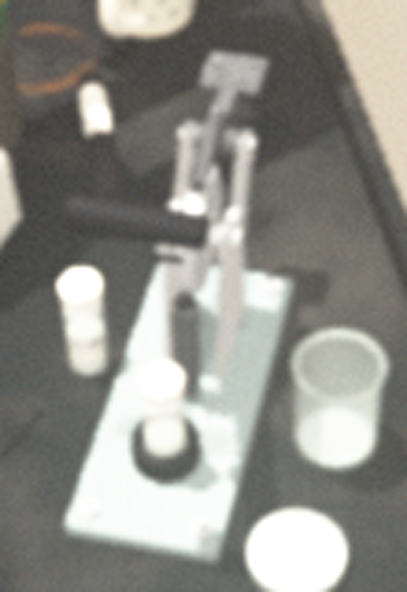

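Top crop: plate corners are (220,113), (722,57), (745,262) and (242,318), tab centre (105,227), bar centre (681,158). Scene crop: tab centre (235,73), bar centre (137,222).

```bash
cat > h.py <<'E'
import numpy as np
def ray(f,p):
    d=f["R"].T@np.linalg.inv(f["K"])@[p[0],p[1],1]; return -f["R"].T@f["t"],d/np.linalg.norm(d)
def onz(f,p,z):
    c,d=ray(f,p); return c+d*(z-c[2])/d[2]
def tri(rs):
    A=[np.eye(3)-np.outer(d,d) for c,d in rs]; X=np.linalg.solve(sum(A),sum(a@c for a,(c,d) in zip(A,rs)))
    return X,[np.linalg.norm(a@(X-c)).round(1) for a,(c,d) in zip(A,rs)]
E
python3 - <<'E'
import pickle,numpy as np; from h import *
d=pickle.load(open("f0.pkl","rb")); T,S=d["top"],d["scene"]
tp=lambda u,v:((u+.5)/5-.5+165,(v+.5)/5-.5+180)
sp=lambda u,v:((u+.5)/3.7-.5+195,(v+.5)/3.7-.5+115)
P=np.array([onz(T,tp(*c),12) for c in[(220,113),(722,57),(745,262),(242,318)]])
print(P.round(1),np.linalg.norm(P-np.roll(P,-1,0),axis=1).round(1))
o=P.mean(0); ax=(P[0]+P[3]-P[1]-P[2]); ax/=np.linalg.norm(ax); yw=np.degrees(np.arctan2(ax[1],ax[0]))
ay=np.array([-ax[1],ax[0],0]);print("o",o,"yaw",yw)
for n,a,b in[("tab",(105,227),(235,73)),("bar",(681,158),(137,222))]:
    X,r=tri([ray(T,tp(*a)),ray(S,sp(*b))]); print(n,X.round(1),r,"press:",((X-o)@ax).round(1),((X-o)@ay).round(1))
X=onz(T,tp(105,227),155);print("tab z155",X,(X-o)@ax,(X-o)@ay)
for q in(.77,.85,.92):
    z=105+170*np.sin(q); X=onz(T,tp(681,158),z); print(q,z,X,(X-o)@ax,45-170*np.cos(q),(X-o)@ay)
for a in (136,0,): print("nominal tab",o+ax*136)
print("home bar",o-ax*125, "ax",ax)
for c in[(90,95+0),]: pass
for n,c,z in[("spare",(445,358),72)]: X=onz(T,tp(*c),z);print(n,X,(X-o)@ax,(X-o)@ay)
E
```

```text
[[513.7 215.8  12. ]
 [535.1  -1.6  12. ]
 [446.9 -10.   12. ]
 [425.  206.7  12. ]] [218.4  88.5 217.8  89.1]
o [480.17194234 102.73005287  12.        ] yaw 95.70421691776635
tab [467.2 238.1 153.2] [np.float64(0.9), np.float64(0.9)] press: 136.0 -0.6
bar [488.7  28.9 227. ] [np.float64(0.5), np.float64(0.5)] press: -74.3 -1.1
tab z155 [466.44384584 237.41045057 155.        ] 135.37797152229794 0.2738317990588368
0.77 223.34299056665066 [488.31782469  28.4766584  223.34299057] -74.69535434210921 -77.04481383386036 -0.725279539979683
0.85 232.71766887384976 [488.16286366  28.99962038 232.71766887] -74.15957989056264 -67.19713480044697 -0.6230645877223367
0.92 240.25227540618224 [488.03831854  29.41993483 240.25227541] -73.72896781511899 -57.989426629388674 -0.5409124944191634
nominal tab [466.65449643 238.05661588  12.        ]
nominal tab [466.65449643 238.05661588  12.        ]
home bar [492.59606543 -21.65097931  12.        ] ax [-0.09939298  0.99504826  0.        ]
spare [411.32361085 116.19478698  72.        ] 20.241101367097034 67.16911216750471
```

The triangulated tab is at (136,0) and z 153, and the bar is at radius 170 and z 227. Both match the given geometry: yaw 95.7°, arm about 0.79 rad. Next I shut the fingers and align the tool's x with the press's x.

Request:
drive_tool:
  increments:
    - {"fingers":1,"rz":9.67}
    - {"fingers":1,"rz":9.67}
    - {"fingers":1,"rz":9.67}
    - {"fingers":1,"rz":9.67}
    - {"fingers":1,"rz":9.67}
    - {"fingers":1,"rz":9.67}
    - {"fingers":1}
    - {"fingers":1}
  force: 40

```text
invalid input at $.increments[0]: expected keys fingers, tx, ty, tz, rx, ry, rz
```

Request:
drive_tool:
  increments:
    - {"fingers":1,"tx":0,"ty":0,"tz":0,"rx":0,"ry":0,"rz":9.67}
    - {"fingers":1,"tx":0,"ty":0,"tz":0,"rx":0,"ry":0,"rz":9.67}
    - {"fingers":1,"tx":0,"ty":0,"tz":0,"rx":0,"ry":0,"rz":9.67}
    - {"fingers":1,"tx":0,"ty":0,"tz":0,"rx":0,"ry":0,"rz":9.67}
    - {"fingers":1,"tx":0,"ty":0,"tz":0,"rx":0,"ry":0,"rz":9.67}
    - {"fingers":1,"tx":0,"ty":0,"tz":0,"rx":0,"ry":0,"rz":9.67}
    - {"fingers":1,"tx":0,"ty":0,"tz":0,"rx":0,"ry":0,"rz":0}
    - {"fingers":1,"tx":0,"ty":0,"tz":0,"rx":0,"ry":0,"rz":0}
  force: 40

```text
time_s: 1.1
eef_pos: [243.5, 493.0, 231.1]
eef_rot: [[-0.102, 0.995, -0.0], [0.995, 0.102, -0.0], [-0.0, -0.0, -1.0]]
ft_force: [-0.7, -0.7, -0.2]
width: -0.4
finger_force: 0.0
```

Request:
drive_tool:
  increments:
    - {"fingers":1,"tx":-0.0338,"ty":0.0245,"tz":0,"rx":0,"ry":0,"rz":0}
    - {"fingers":1,"tx":-0.0338,"ty":0.0245,"tz":0,"rx":0,"ry":0,"rz":0}
    - {"fingers":1,"tx":-0.0338,"ty":0.0245,"tz":0,"rx":0,"ry":0,"rz":0}
    - {"fingers":1,"tx":-0.0338,"ty":0.0245,"tz":0,"rx":0,"ry":0,"rz":0}
    - {"fingers":1,"tx":-0.0338,"ty":0.0245,"tz":0,"rx":0,"ry":0,"rz":0}
    - {"fingers":1,"tx":-0.0338,"ty":0.0245,"tz":0,"rx":0,"ry":0,"rz":0}
    - {"fingers":1,"tx":-0.0338,"ty":0.0245,"tz":0,"rx":0,"ry":0,"rz":0}
    - {"fingers":1,"tx":-0.0338,"ty":0.0245,"tz":0,"rx":0,"ry":0,"rz":0}
    - {"fingers":1,"tx":0,"ty":0,"tz":0.02,"rx":0,"ry":0,"rz":0}
    - {"fingers":1,"tx":0,"ty":0,"tz":0.02,"rx":0,"ry":0,"rz":0}
    - {"fingers":1,"tx":0,"ty":0,"tz":0.02,"rx":0,"ry":0,"rz":0}
    - {"fingers":1,"tx":0,"ty":0,"tz":0,"rx":0,"ry":0,"rz":0}
    - {"fingers":1,"tx":0,"ty":0,"tz":0,"rx":0,"ry":0,"rz":0}

```text
time_s: 2.72
eef_pos: [465.8, 243.7, 172.0]
eef_rot: [[-0.1, 0.995, 0.001], [0.995, 0.1, 0.0], [0.0, 0.001, -1.0]]
ft_force: [-0.2, 0.4, 0.6]
width: -0.3
finger_force: 0.0
```

Request:
drive_tool:
  increments:
    - {"fingers":1,"tx":0,"ty":0,"tz":0.006,"rx":0,"ry":0,"rz":0}
    - {"fingers":1,"tx":0,"ty":0,"tz":0.006,"rx":0,"ry":0,"rz":0}
    - {"fingers":1,"tx":0,"ty":0,"tz":0.003,"rx":0,"ry":0,"rz":0}
    - {"fingers":1,"tx":0,"ty":0,"tz":0.003,"rx":0,"ry":0,"rz":0}
    - {"fingers":1,"tx":0,"ty":0,"tz":0.003,"rx":0,"ry":0,"rz":0}
    - {"fingers":1,"tx":0,"ty":0,"tz":0.003,"rx":0,"ry":0,"rz":0}
    - {"fingers":1,"tx":0,"ty":0,"tz":0,"rx":0,"ry":0,"rz":0}

```text
time_s: 3.6
eef_pos: [465.6, 244.5, 147.8]
eef_rot: [[-0.099, 0.995, 0.001], [0.995, 0.099, 0.002], [0.002, 0.001, -1.0]]
ft_force: [-0.9, 3.9, 2.9]
width: 0.1
finger_force: 2.0
```

Request:
drive_tool:
  increments:
    - {"fingers":1,"tx":0,"ty":0,"tz":0.002,"rx":0,"ry":0,"rz":0}
    - {"fingers":1,"tx":0,"ty":0,"tz":0.002,"rx":0,"ry":0,"rz":0}
    - {"fingers":1,"tx":0,"ty":0,"tz":0.001,"rx":0,"ry":0,"rz":0}
    - {"fingers":1,"tx":0,"ty":0,"tz":0,"rx":0,"ry":0,"rz":0}

```text
time_s: 4.1
eef_pos: [465.7, 244.6, 142.8]
eef_rot: [[-0.099, 0.995, 0.001], [0.995, 0.099, 0.002], [0.002, 0.001, -1.0]]
ft_force: [-0.7, 5.0, 5.2]
width: 0.0
finger_force: 2.8
```

Request:
drive_tool:
  increments:
    - {"fingers":1,"tx":0,"ty":0,"tz":0.001,"rx":0,"ry":0,"rz":0}
    - {"fingers":1,"tx":0,"ty":0,"tz":0.001,"rx":0,"ry":0,"rz":0}
    - {"fingers":1,"tx":0,"ty":0,"tz":0,"rx":0,"ry":0,"rz":0}

```text
time_s: 4.47
eef_pos: [465.7, 244.7, 140.8]
eef_rot: [[-0.099, 0.995, 0.001], [0.995, 0.099, 0.002], [0.002, 0.001, -1.0]]
ft_force: [-1.6, 6.4, 4.0]
width: -0.3
finger_force: 2.8
```

Request:
drive_tool:
  increments:
    - {"fingers":1,"tx":0,"ty":0,"tz":0.001,"rx":0,"ry":0,"rz":0}
    - {"fingers":1,"tx":0,"ty":0,"tz":0.001,"rx":0,"ry":0,"rz":0}
    - {"fingers":1,"tx":0,"ty":0,"tz":0,"rx":0,"ry":0,"rz":0}

```text
time_s: 4.85
eef_pos: [465.8, 244.8, 139.6]
eef_rot: [[-0.099, 0.995, 0.002], [0.995, 0.099, 0.002], [0.002, 0.002, -1.0]]
ft_force: [-2.8, 4.8, 9.9]
width: -0.1
finger_force: 5.2
```

Request:
drive_tool:
  increments:
    - {"fingers":1,"tx":0,"ty":0,"tz":0.001,"rx":0,"ry":0,"rz":0}
    - {"fingers":1,"tx":0,"ty":0,"tz":0.001,"rx":0,"ry":0,"rz":0}
    - {"fingers":1,"tx":0,"ty":0,"tz":0,"rx":0,"ry":0,"rz":0}

```text
time_s: 5.22
eef_pos: [466.0, 244.8, 139.0]
eef_rot: [[-0.099, 0.995, 0.003], [0.995, 0.099, 0.003], [0.002, 0.003, -1.0]]
ft_force: [-5.8, 3.8, 18.1]
width: 0.1
finger_force: 9.6
```

The force climbed to 18 N with hardly any more travel at z 139, which is where the tab should be on its stop. I'll retreat upward and check the pawl.

Request:
drive_tool:
  increments:
    - {"fingers":1,"tx":0,"ty":0,"tz":-0.01,"rx":0,"ry":0,"rz":0}
    - {"fingers":1,"tx":0,"ty":0,"tz":-0.04,"rx":0,"ry":0,"rz":0}
    - {"fingers":1,"tx":0,"ty":0,"tz":-0.04,"rx":0,"ry":0,"rz":0}
    - {"fingers":1,"tx":0,"ty":0,"tz":-0.04,"rx":0,"ry":0,"rz":0}
    - {"fingers":1,"tx":-0.036,"ty":0,"tz":0,"rx":0,"ry":0,"rz":0}
    - {"fingers":1,"tx":-0.036,"ty":0,"tz":0,"rx":0,"ry":0,"rz":0}
    - {"fingers":1,"tx":-0.036,"ty":0,"tz":0,"rx":0,"ry":0,"rz":0}
    - {"fingers":1,"tx":-0.036,"ty":0,"tz":0,"rx":0,"ry":0,"rz":0}
    - {"fingers":1,"tx":-0.036,"ty":0,"tz":0,"rx":0,"ry":0,"rz":0}
    - {"fingers":1,"tx":-0.037,"ty":0,"tz":0,"rx":0,"ry":0,"rz":0}
    - {"fingers":1,"tx":0,"ty":0,"tz":0,"rx":0,"ry":0,"rz":0}
    - {"fingers":1,"tx":0,"ty":0,"tz":0,"rx":0,"ry":0,"rz":0}

```text
time_s: 6.72
eef_pos: [486.7, 27.6, 266.1]
eef_rot: [[-0.098, 0.995, -0.001], [0.995, 0.098, 0.0], [0.0, -0.001, -1.0]]
ft_force: [0.6, 0.7, 0.1]
width: 0.2
finger_force: 0.0
```

Run:
```python
from station import ctrl
import cv2,numpy as np,pickle
d={n:ctrl.grab_frame(n) for n in("scene","top")}
pickle.dump(d,open("f1.pkl","wb"))
o=pickle.load(open("f0.pkl","rb"))
c=[cv2.resize(x["scene"]["img"][115:275,195:305],(400,582),interpolation=2) for x in(o,d)]
cv2.imwrite("pics/b.png",cv2.cvtColor(np.hstack(c),cv2.COLOR_RGB2BGR))
```

```text
(no output)
```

View pics/b.png

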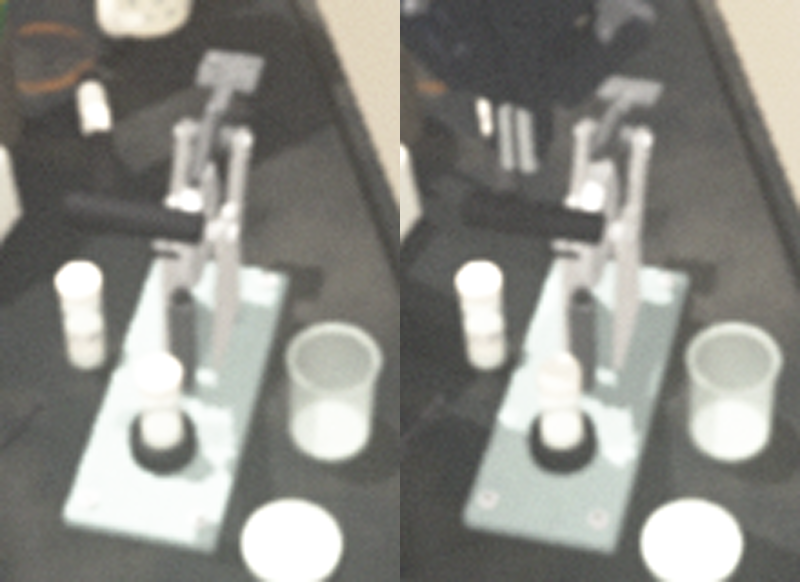

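The tab has dropped and tilted, from crop row 72 to 91 (about 5 px, consistent with 16 mm). Nothing else has moved. The fingertips appear at (517,172) and the bar middle at (535,218), so I'll check the lateral alignment.

Run:
```python
import pickle,numpy as np; from h import *
f=pickle.load(open("f1.pkl","rb"))["scene"]
def pr(X,off=400):
    c=f["R"]@np.array(X)+f["t"];p=f["K"]@c/c[2];return ((p[0]-195)*3.636+off).round(),((p[1]-115)*3.636).round()
o=np.array([480.17,102.73,0]);ax=np.array([-.0994,.995,0]);ay=np.array([-.995,-.0994,0])
B=o-74.5*ax+[0,0,226]
print("tcp",pr([486.7,27.6,266.1]),"bar",pr(B),"ends",pr(B+35*ay),pr(B-35*ay))
for z,x in((139,138.7),(155,136)): print("tab",z,pr(o+ax*x+[0,0,z]))
```

```text
tcp (np.float64(523.0), np.float64(157.0)) bar (np.float64(530.0), np.float64(218.0)) ends (np.float64(461.0), np.float64(208.0)) (np.float64(600.0), np.float64(229.0))
tab 139 (np.float64(628.0), np.float64(86.0))
tab 155 (np.float64(627.0), np.float64(68.0))
```

Request:
drive_tool:
  increments:
    - {"fingers":1,"tx":0,"ty":0,"tz":0.014,"rx":0,"ry":0,"rz":0}
    - {"fingers":1,"tx":0,"ty":0,"tz":0.014,"rx":0,"ry":0,"rz":0}
    - {"fingers":1,"tx":-0.001,"ty":0,"tz":0.003,"rx":0,"ry":0,"rz":0}
    - {"fingers":1,"tx":-0.002,"ty":0,"tz":0.003,"rx":0,"ry":0,"rz":0}
    - {"fingers":1,"tx":-0.003,"ty":0,"tz":0.003,"rx":0,"ry":0,"rz":0}
    - {"fingers":1,"tx":0,"ty":0,"tz":0,"rx":0,"ry":0,"rz":0}

```text
time_s: 7.58
eef_pos: [487.6, 21.3, 229.1]
eef_rot: [[-0.099, 0.995, 0.0], [0.995, 0.099, -0.0], [-0.0, 0.0, -1.0]]
ft_force: [0.6, -0.2, 0.6]
width: -0.1
finger_force: 0.0
```

Run:
```python
from station import ctrl
import cv2,numpy as np,pickle
d={n:ctrl.grab_frame(n) for n in("scene","top")}
pickle.dump(d,open("f2.pkl","wb"))
c=[cv2.resize(d["scene"]["img"][115:275,195:305],(400,582),interpolation=2),cv2.resize(d["top"]["img"][170:286,245:325],(400,582),interpolation=2)]
cv2.imwrite("pics/c.png",cv2.cvtColor(np.hstack(c),cv2.COLOR_RGB2BGR))
```

```text
(no output)
```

View pics/c.png

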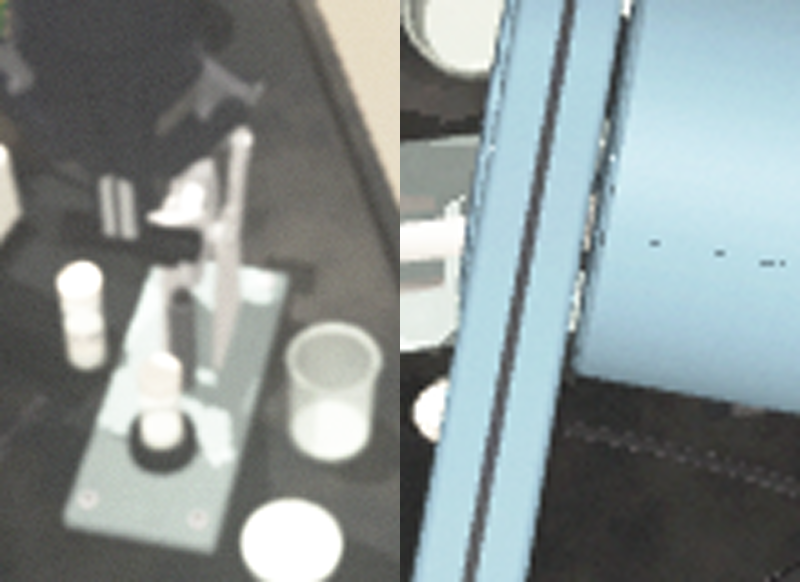

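Left half: the bar is now at about (133,236), lower than before. The fingertips end at about (118,240), overlapping the bar's front. I'll compute where both are.

Run:
```python
import pickle,numpy as np; from h import *
f=pickle.load(open("f2.pkl","rb"))["scene"]
def pr(X,off=0):
    c=f["R"]@np.array(X)+f["t"];p=f["K"]@c/c[2];return (((p[0]-195)*3.636+off).round().item(),((p[1]-115)*3.636).round().item())
o=np.array([480.17,102.73,0]);ax=np.array([-.0994,.995,0]);ay=np.array([-.995,-.0994,0])
for q in(.65,.7,.75,.79):
    B=o+(45-170*np.cos(q))*ax+[0,0,105+170*np.sin(q)]
    print(q,"bar",pr(B),"ends",pr(B+35*ay),pr(B-35*ay),B)
T=np.array([487.6,21.3,229.1]);print("tcp",pr(T),[pr(T+11*s*ax+12*u*ay) for s in(-1,1) for u in(-1,1)])
from station import ctrl
s=ctrl.state();print(s["eef_pos"],s["ft_force"])
```

```text
0.65 bar (124.0, 267.0) ends (55.0, 256.0) (193.0, 278.0) [489.14922403  12.84742548 207.88168898]
0.7 bar (126.0, 250.0) ends (57.0, 239.0) (195.0, 261.0) [488.62130328  18.13194402 214.51700683]
0.75 bar (128.0, 233.0) ends (59.0, 222.0) (198.0, 244.0) [488.06107851  23.73982783 220.8785892 ]
0.79 bar (130.0, 219.0) ends (61.0, 208.0) (200.0, 230.0) [487.59057814  28.44956486 225.76005631]
tcp (124.0, 224.0) [(142.0, 243.0), (94.0, 236.0), (154.0, 212.0), (107.0, 205.0)]
[487.77840499  21.39067148 229.22780661] [-0.2809245  -0.13688708 -1.16030634]
```

The bar is at about 0.745 rad with its top at z 229, so the tips rest on it and it is already past the 0.76 tooth with no resistance. Next I follow the arc down.

Request:
drive_tool:
  increments:
    - {"fingers":1,"tx":-0.004,"ty":0,"tz":0.0057,"rx":0,"ry":0,"rz":0}
    - {"fingers":1,"tx":-0.005,"ty":0,"tz":0.0067,"rx":0,"ry":0,"rz":0}
    - {"fingers":1,"tx":-0.005,"ty":0,"tz":0.0068,"rx":0,"ry":0,"rz":0}
    - {"fingers":1,"tx":0,"ty":0,"tz":0,"rx":0,"ry":0,"rz":0}

```text
time_s: 8.18
eef_pos: [489.5, 6.4, 210.2]
eef_rot: [[-0.098, 0.995, 0.001], [0.995, 0.098, -0.001], [-0.002, 0.001, -1.0]]
ft_force: [0.3, 0.3, 1.5]
width: -0.1
finger_force: 0.7
```

Request:
drive_tool:
  increments:
    - {"fingers":1,"tx":-0.0045,"ty":0,"tz":0.0072,"rx":0,"ry":0,"rz":0}
    - {"fingers":1,"tx":-0.0045,"ty":0,"tz":0.0073,"rx":0,"ry":0,"rz":0}
    - {"fingers":1,"tx":-0.0037,"ty":0,"tz":0.0076,"rx":0,"ry":0,"rz":0}

```text
time_s: 8.55
eef_pos: [491.1, -6.2, 188.6]
eef_rot: [[-0.099, 0.995, 0.002], [0.995, 0.099, -0.002], [-0.002, 0.002, -1.0]]
ft_force: [-0.3, -4.2, 5.5]
width: 0.3
finger_force: 2.7
```

Request:
drive_tool:
  increments:
    - {"fingers":1,"tx":-0.003,"ty":0,"tz":0.0077,"rx":0,"ry":0,"rz":0}
    - {"fingers":1,"tx":-0.003,"ty":0,"tz":0.008,"rx":0,"ry":0,"rz":0}
    - {"fingers":1,"tx":-0.003,"ty":0,"tz":0.008,"rx":0,"ry":0,"rz":0}
    - {"fingers":1,"tx":-0.002,"ty":0,"tz":0.0082,"rx":0,"ry":0,"rz":0}
    - {"fingers":1,"tx":-0.002,"ty":0,"tz":0.0082,"rx":0,"ry":0,"rz":0}

```text
time_s: 9.18
eef_pos: [491.6, -17.9, 147.3]
eef_rot: [[-0.099, 0.995, 0.0], [0.995, 0.099, 0.0], [0.0, 0.0, -1.0]]
ft_force: [2.2, -2.3, 3.7]
width: 0.2
finger_force: 1.7
```

Request:
drive_tool:
  increments:
    - {"fingers":1,"tx":-0.001,"ty":0,"tz":0.008,"rx":0,"ry":0,"rz":0}
    - {"fingers":1,"tx":-0.001,"ty":0,"tz":0.008,"rx":0,"ry":0,"rz":0}
    - {"fingers":1,"tx":0,"ty":0,"tz":0.006,"rx":0,"ry":0,"rz":0}
    - {"fingers":1,"tx":0,"ty":0,"tz":0.004,"rx":0,"ry":0,"rz":0}
    - {"fingers":1,"tx":0,"ty":0,"tz":0,"rx":0,"ry":0,"rz":0}

```text
time_s: 9.8
eef_pos: [490.9, -19.3, 121.2]
eef_rot: [[-0.099, 0.995, -0.002], [0.995, 0.099, 0.001], [0.001, -0.002, -1.0]]
ft_force: [-0.2, 0.7, 0.2]
width: -0.2
finger_force: 0.0
```

Request:
drive_tool:
  increments:
    - {"fingers":1,"tx":0,"ty":0,"tz":0.002,"rx":0,"ry":0,"rz":0}
    - {"fingers":1,"tx":0,"ty":0,"tz":0.002,"rx":0,"ry":0,"rz":0}
    - {"fingers":1,"tx":0,"ty":0,"tz":0.002,"rx":0,"ry":0,"rz":0}
    - {"fingers":1,"tx":0,"ty":0,"tz":0,"rx":0,"ry":0,"rz":0}

```text
time_s: 10.3
eef_pos: [491.6, -19.8, 115.7]
eef_rot: [[-0.099, 0.995, -0.0], [0.995, 0.099, 0.0], [0.0, -0.0, -1.0]]
ft_force: [-0.5, 0.8, -0.4]
width: 0.0
finger_force: 0.0
```

Request:
drive_tool:
  increments:
    - {"fingers":1,"tx":0,"ty":0,"tz":0.001,"rx":0,"ry":0,"rz":0}
    - {"fingers":1,"tx":0,"ty":0,"tz":0.001,"rx":0,"ry":0,"rz":0}
    - {"fingers":1,"tx":0,"ty":0,"tz":0,"rx":0,"ry":0,"rz":0}

```text
time_s: 10.68
eef_pos: [491.9, -19.9, 114.0]
eef_rot: [[-0.099, 0.995, 0.0], [0.995, 0.099, -0.0], [-0.0, 0.0, -1.0]]
ft_force: [0.0, -0.2, 1.8]
width: -0.0
finger_force: 0.9
```

Request:
drive_tool:
  increments:
    - {"fingers":1,"tx":0,"ty":0,"tz":0.001,"rx":0,"ry":0,"rz":0}
    - {"fingers":1,"tx":0,"ty":0,"tz":0.001,"rx":0,"ry":0,"rz":0}
    - {"fingers":1,"tx":0,"ty":0,"tz":0,"rx":0,"ry":0,"rz":0}

```text
time_s: 11.05
eef_pos: [492.0, -19.9, 113.4]
eef_rot: [[-0.099, 0.995, 0.001], [0.995, 0.099, -0.0], [-0.001, 0.001, -1.0]]
ft_force: [-4.2, 1.0, 14.5]
width: 0.1
finger_force: 7.2
```

It is on the stop, with 14 N at z 113.4 against the expected 114. One more small push to confirm, then straight up and away.

Request:
drive_tool:
  increments:
    - {"fingers":1,"tx":0,"ty":0,"tz":0.001,"rx":0,"ry":0,"rz":0}
    - {"fingers":1,"tx":0,"ty":0,"tz":0,"rx":0,"ry":0,"rz":0}

```text
time_s: 11.3
eef_pos: [492.1, -20.0, 113.2]
eef_rot: [[-0.099, 0.995, 0.002], [0.995, 0.099, -0.001], [-0.001, 0.002, -1.0]]
ft_force: [-6.0, 1.4, 20.2]
width: 0.2
finger_force: 10.5
```

Request:
drive_tool:
  increments:
    - {"fingers":1,"tx":0,"ty":0,"tz":-0.005,"rx":0,"ry":0,"rz":0}
    - {"fingers":1,"tx":0,"ty":0,"tz":-0.03,"rx":0,"ry":0,"rz":0}
    - {"fingers":1,"tx":0,"ty":0,"tz":-0.04,"rx":0,"ry":0,"rz":0}
    - {"fingers":1,"tx":0,"ty":0,"tz":-0.04,"rx":0,"ry":0,"rz":0}
    - {"fingers":1,"tx":0,"ty":0,"tz":-0.04,"rx":0,"ry":0,"rz":0}
    - {"fingers":1,"tx":0,"ty":0,"tz":0,"rx":0,"ry":0,"rz":0}
    - {"fingers":1,"tx":0,"ty":0,"tz":0,"rx":0,"ry":0,"rz":0}

```text
time_s: 12.18
eef_pos: [491.3, -19.8, 265.0]
eef_rot: [[-0.099, 0.995, -0.001], [0.995, 0.099, 0.0], [0.0, -0.001, -1.0]]
ft_force: [0.1, 0.7, -1.6]
width: -0.1
finger_force: 0.0
```

Run:
```python
from station import ctrl
import cv2,numpy as np
d=ctrl.grab_frame("scene")
cv2.imwrite("pics/d.png",cv2.cvtColor(cv2.resize(d["img"][115:275,195:305],(400,582),interpolation=2),cv2.COLOR_RGB2BGR))
o=np.array([480.17,102.73,0]);ax=np.array([-.0994,.995,0]);ay=np.array([-.995,-.0994,0])
for z,x,y in((105,-125,35),(105,-125,-35),(139,138.7,0)):
    c=d["R"]@(o+ax*x+ay*y+[0,0,z])+d["t"];p=d["K"]@c/c[2];print((p[:2]-[195,115])*3.636)
```

```text
[ 53.20410601 438.99696543]
[182.13139311 462.14166727]
[228.45215512  85.86993407]
```

View pics/d.png

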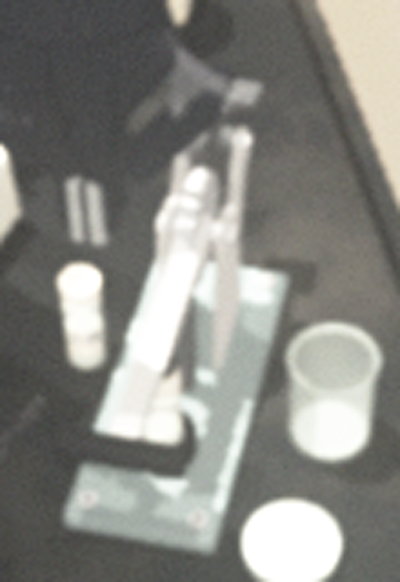

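The bar runs from (80,445) to (190,460), close to the predicted home ends (53,439) and (182,462). The tab is still down at (243,92), the arm lies over the vial, and the surrounding things have not moved. I'll hand in.

```bash
python3 -c "
from station import ctrl
print(ctrl.close_job())"
```

```text
the job is handed in; nothing more can be done
None
```

I pressed the pawl tab fully down first, then pushed the arm past the teeth onto its stop over the vial; the vial and surrounding things stayed put, and I handed the job in at about 12 s (no verdict was returned).

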